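# Fit ribbon cassette and drive spindle in the label printer

### The arm

A 7-joint arm with a two-finger parallel gripper is mounted at the origin on the work surface. World frame = base frame: x ahead of the robot, y to its left, z up, the work surface at z = 0. Lengths are in mm, angles in rad, forces in N, time in s.
With the tool pointing down it reaches from about 425 to 1025 mm from the base axis. Payload 3.6 kg.
Tool frame: the origin (TCP) lies on the centre line of the jaws, within the pads' length; the fingertips stand 19 mm ahead of it and the grasp point (between the pads) is the TCP (finger_overhang is the distance from the TCP to the fingertips, in mm); z points along the fingers, y is the direction in which the jaws open and shut (so a half turn about z gives the same grasp; the last joint's range is limited). The gripper opens to 85 mm and grips with 20 to 120 N. Pads are 22 mm wide; open, the fingers measure 114 mm over their backs; the gripper's body (76 mm by 85 mm) begins 54 mm behind the grasp point. The pads swing forward as they close: fully open they stand 13 mm farther back than shut.
Start: joints at [-1.345, 0.591, 0.048, 1.609, -0.033, 0.943, -0.034], TCP at [227.23, 688.474, 250.302] pointing down, gripper open.
Joint ranges: [-2.69, 2.69], [-0.47, 2.24], [-1.27, 1.36], [0.19, 2.51], [-1.53, 4.68], [0.08, 2.07], [-3.09, 3.09]. Speed limits (rad/s): [2.57, 2.57, 3.14, 3.14, 3.14, 3.14, 3.14].

### API

Orientations are given as a unit quaternion [w, x, y, z].
In Python, from workcell import * gives the robot as it stands.
- The arm moves only by the tool play_rows, never from a script. Its argument "targets" is a list of rows, each a list of 3 entries, a list of its own where there are three numbers: the gripper's target within -1 to 1 (fully open at 1, half-way at 0, shut at -1), then the shift along the world's x, y, z in cm, then the turn, a rotation vector about the world's x, y, z in rad. A call has 1 to 12 rows; each row shifts and turns the commanded pose from where the row before left it; what a row does not reach is not made up. A row lasts 1/8 s, in which the tool goes at most 62.5 mm and 10.7 degrees, less where a joint would pass 70% of its speed; a pose out of reach is approached as far as the arm can. A call with a gripper value outside its range is refused whole. The fingers move at their own pace and stop on an object; "force" is the grip in N (left out, the last holds). Time passes only in rows, so rows that do not move let the fingers close. It gives the time, the measured TCP pose, the force and the opening at its end, in the units of the state.
- observe(): the state, without advancing time (a new reading comes with each control period).
- read_camera(name): name is "scene" or "top" or "wrist"; returns a dict with "color" (384x512x3 uint8, blue, green, red), "fx", "fy", "cx", "cy" (pixels), "k1" (the pictures are not rectified: a ray, as slopes to the right and down, at radius r is drawn at 1 + k1 r^2 times it, then the intrinsics apply), "R" (3x3) and "t" (3): a world point X has camera coordinates R X + t. Camera axes: x right, y down, z forward; pixel columns grow to the right and rows downward; lengths in mm; the calibration is good to about 2 mm. A picture is of the moment at which its call begins. There is no depth.
- finish_job(): hands the job in, once; it reports no verdict.
The state is a dict: "time_s": time; "joint_pos": joint angles; "dq": joint speeds; "joint_torque": joint torques, N m; "tool_pos": TCP position; "tcp_rot": TCP orientation; "ft_force": force on the tool from outside, world axes, zero at the start; "wrist_torque": the same for the moment, N m; "gripper_width": finger opening in mm.
Only numpy, scipy, OpenCV 4.12 (cv2) and the standard library are available. Lean on these libraries where they do the work, as an engineer would, in place of code of your own. Each camera call takes 0.05 s, during which the arm holds its last target. There are 200 camera calls.

### The job

Lay the blue ribbon cassette flat and fully down in the pocket of the open label printer, with its round window over the printer's white drive coupling, and let go of it. Then take the orange-winged spindle from its wooden stand, put its stem down through the window, turn it until its splines mesh with the coupling, slide it fully home and push the sprung drive down to the end of its short travel; finish while still holding the spindle pressed down there. Leave the stamp, tape roll and glue bottle alone.

Things in the scene. Friction and masses are not known exactly. Their poses are not given: they have to be found in the camera images.
- printer: White label printer, cover off, 220 x 190 x 85 mm (x, y, z), fixed to the desk; a paper label sticks out of its -x side. Origin: centre of its underside. In the middle of its top is a black pocket 133 (x) x 75 (y) mm, 12 mm deep, with 4 mm sloped lead-in edges. A 40 mm square well in the pocket floor, centred 40 mm from the pocket centre towards +x, holds the drive coupling.
- pocket (a point): Centre of the pocket's floor, 73 mm above the desk; axes as the printer's, z up.
- drive_mouth (a point): Centre of the white drive coupling's top face (34 mm across), 6 mm above the pocket floor, z up. It has a plus-shaped hole 20 mm deep whose slots, 8 mm wide and 24.5 mm end to end, run along this point's x and y. Its turn differs each time; any quarter turn fits alike. It turns only against drag (0.06 N m), so it stays put while a stem is turned on it.
- clutch (a joint): How far the drive coupling is pushed down, m: 0 = up (at rest), 0.006 = end of travel. Its spring pushes up with 4 N at 0 and 10 N at 0.006. It can be pushed down without the splines being meshed.
- cassette: Blue flat ribbon cassette, 130 (x) x 72 (y) x 20 mm (z), 100 to 200 g, rib up. Origin: centre of its underside. Yellow finger rib on top: 12 mm wide (y), x = -30 to +10 mm, z = 20 to 42 mm. Round through-window, 40 mm across, centred at x = +40 mm. Seated, its top stands 8 mm above the printer's top and its +x points along the printer's +x.
- window (a point): Centre of the cassette's round window, at the underside of the cassette.
- spindle: Drive spindle, z up, 50 to 100 g. Origin: on its axis, at the underside of its white gear (49 mm across, 6 mm thick). On the gear stands an orange wing to grip: 32 mm long (x), 10 mm thick (y), z = 6 to 36 mm. A splined stem hangs below (see stem_tip). It starts upright in the stand, the stem in the hole and the gear lying on the stand's top (origin 56 mm above the desk).
- stem_tip (a point): Bottom end of the spindle's stem, 46 mm below the spindle's origin, axes as the spindle's. The stem is plus-shaped, splines along x and y, 22 mm tip to tip, 6 mm thick; its last 8 mm is a round pilot 8.8 mm across with a coned tip. Turned wrongly, only the pilot enters the coupling; meshed, the tip goes 20 mm in, and the gear stays clear of the cassette.
- stand: Pale wooden block 64 x 64 x 56 mm, fixed to the desk, with an upright round 31 mm hole in its middle. Origin: centre of its underside.
- stamp: Bystander: self-inking stamp with a red knob, 58 x 36 mm, 76 mm tall; origin at the centre of its underside.
- tape: Bystander: brown-orange roll of tape lying flat, 68 mm across, 24 mm tall; origin at the centre of its underside.
- glue: Bystander: glue bottle with an orange cap, 38 mm across, 95 mm tall; origin at the centre of its underside.
Mind the look-alikes: they are no part of the job. Several things look just like the cassette: the one meant starts nearest to the robot's base.

How it is judged:
By the outcome, as a careful person would: the job done as asked, in the order asked, and still so for the second after the job is handed in, while the arm keeps its last pose, push and grip.
It also fails if it takes over 64 s, if anything falls off the work surface, if the arm or the gripper's body presses on something with over 40 N, if the wrist force passes 120 N, or if a joint passes its speed limit or range.

## Working session

There is one attempt and no reset: what is moved stays moved. The work goes in short steps, Python scripts to look and compute and a tool call to move; the robot and the scene stay as the last step left them, time stands still between calls to the robot, and variables do not carry over. Pictures are saved under pics/ and viewed, on a budget of 10 in all, crops included, one or two more only if the job needs it, and the job is handed in when it is done.

Besides the shell and the picture viewer there is one more tool, called after ">>>" as name(argument=value, ...) on one line, values as JSON. play_rows: Moves the arm, as the interface text tells. Its arguments: {"type":"object","properties":{"targets":{"type":"array","items":{"type":"array"}},"force":{"type":"number"}},"required":["targets"]}

```bash
ls; mkdir -p pics; cat > h.py <<'E'
from workcell import *
import numpy as np, cv2
def shot(cam,name):
    c=read_camera(cam); cv2.imwrite('pics/'+name+'.png',c['color']); np.save('pics/'+name+'.npy',c,allow_pickle=True); return c
def load(name): return np.load('pics/'+name+'.npy',allow_pickle=True).item()
def ray(c,u,v):
    K=np.array([[c['fx'],0,c['cx']],[0,c['fy'],c['cy']],[0,0,1.]])
    p=cv2.undistortPoints(np.array([[[u,v]]],float),K,np.array([c['k1'],0,0,0,0.]))[0,0]
    # k1 model: distorted = (1+k1 r^2)*ray, same as OpenCV
    R=np.array(c['R']);t=np.array(c['t'])
    return -R.T@t, R.T@np.array([p[0],p[1],1.])
def at(c,u,v,z):
    o,d=ray(c,u,v); return (o+d*(z-o[2])/d[2]).round(1)
def proj(c,X):
    K=np.array([[c['fx'],0,c['cx']],[0,c['fy'],c['cy']],[0,0,1.]])
    return cv2.projectPoints(np.array(X,float).reshape(-1,1,3),cv2.Rodrigues(np.array(c['R'],float))[0],np.array(c['t'],float),K,np.array([c['k1'],0,0,0,0.]))[0][:,0]
E
python3 - <<'E'
from h import *
a=shot('top','top0');b=shot('scene','scene0')
for c in(a,b): print(c['fx'],c['k1'],(-np.array(c['R']).T@np.array(c['t'])).round(),np.array(c['R']).round(2).tolist())
cv2.imwrite('pics/top0b.png',cv2.resize(a['color'],(800,600),interpolation=cv2.INTER_CUBIC))
cv2.imwrite('pics/scene0b.png',cv2.resize(b['color'],(800,600),interpolation=cv2.INTER_CUBIC))
print(observe())
E
```

```text
pics
464.3453904390747 -0.10843872036152166 [ 360.  -61. 1518.] [[0.02, -1.0, -0.01], [-0.99, -0.02, -0.16], [0.16, 0.01, -0.99]]
421.23565089254055 -0.07758237267034832 [1107.  383.  960.] [[-0.61, 0.79, -0.02], [0.64, 0.48, -0.6], [-0.47, -0.38, -0.8]]
{'time_s': 0.1, 'joint_pos': array([-1.34550171,  0.59206076,  0.04833368,  1.6096984 , -0.03332328,
        0.94272602, -0.03368138]), 'dq': array([-0.00055279, -0.00199465, -0.00087884, -0.00302243, -0.00076749,
       -0.00190585,  0.00068471]), 'joint_torque': array([ 4.49317857e-03, -5.49997723e+01,  1.55317951e+00, -1.98825037e+01,
        9.77681513e-03,  3.82299215e-03,  1.06447570e-05]), 'tool_pos': array([227.00740276, 687.78821118, 249.23027057]), 'tcp_rot': array([-1.08371846e-04,  1.58693128e-01,  9.87327404e-01, -1.03771033e-03]), 'ft_force': array([-0.49197052,  0.99048309,  0.65220092]), 'wrist_torque': array([-0.0279258 , -0.0034625 , -0.05481347]), 'gripper_width': 85.0209414058389}
```

View pics/top0b.png

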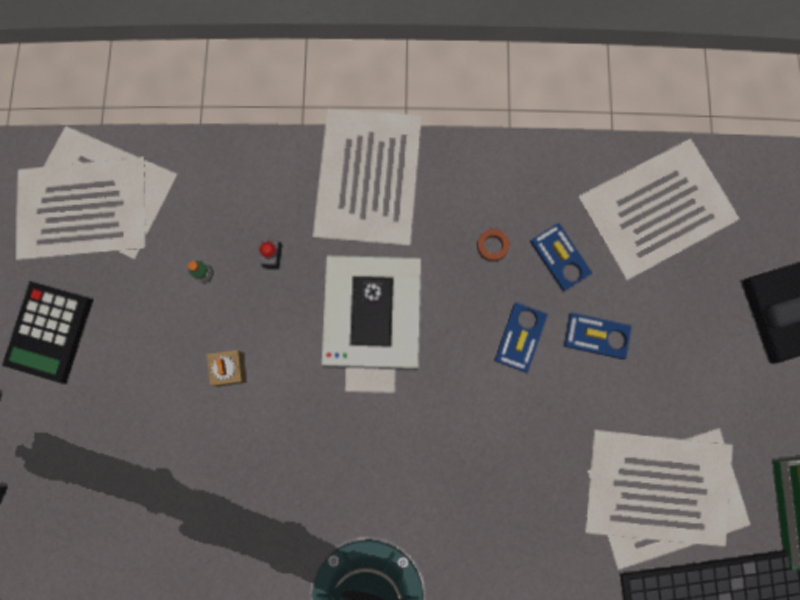

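View pics/scene0b.png

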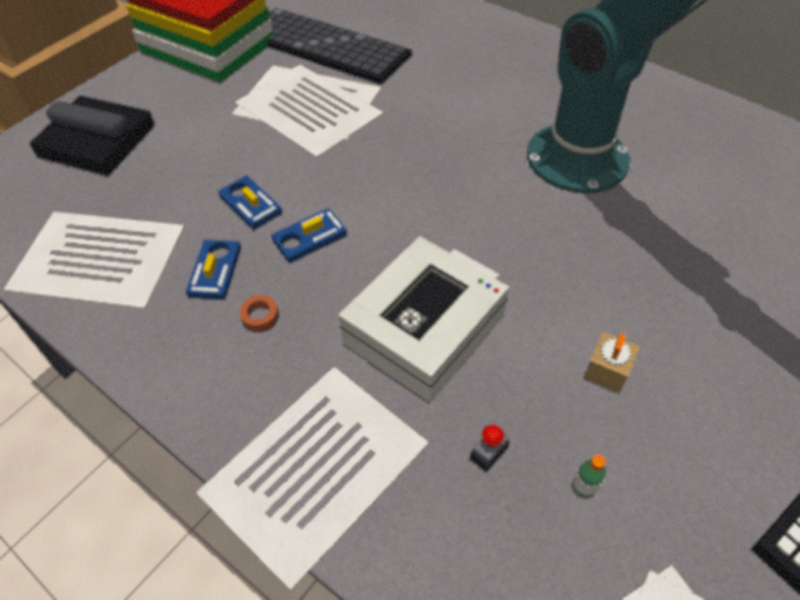

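The candidates for the cassette are the three blue ones, at (521,337), (598,337) and (561,257) in the 800-px top view. The base is at about (367,590), so (521,337) looks nearest. The printer is at (372,312), the spindle and stand at (225,368), the stamp at (269,255), the glue at (200,270) and the tape at (493,245).

```bash
python3 - <<'E'
from h import *
c=load('top0')
s=.64
for n,u,v,z in [('c1',521,337,20),('c2',598,337,20),('c3',561,257,20),('c1win',527,318,20),('rib a',518,349,42),('rib b',526,331,42),('drive',372,291,79),('pk TL',352,277,85),('pk TR',393,276,85),('pk BR',393,346,85),('pk BL',351,347,85),('stand',225,368,56),('wing a',220,361,92),('wing b',225,375,92),('stamp',269,250,76),('tape',493,245,24)]:
    p=at(c,u*s,v*s,z); print(n,p,np.hypot(*p[:2]).round())
im=c['color']
a=cv2.resize(im[185:245,310:370],(390,390),interpolation=cv2.INTER_CUBIC)
b=cv2.resize(im[160:240,200:280],(400,400),interpolation=cv2.INTER_CUBIC)
cv2.imwrite('pics/crop1.png',np.hstack([cv2.resize(a,(400,400)),b]))
w=read_camera('wrist');print(w['fx'],w['k1'])
ob=observe();Rw=np.array(w['R']);print((Rw@np.array(ob['tool_pos'])+w['t']).round(1))
from scipy.spatial.transform import Rotation as Ro
q=ob['tcp_rot'];T=Ro.from_quat(np.r_[q[1:],q[0]]).as_matrix();print(T.round(2).tolist(),(Rw@T).round(3).tolist())
E
```

```text
c1 [ 527.4 -309.    20. ] 611.0
c2 [ 529.8 -470.9   20. ] 709.0
c3 [ 699.1 -396.1   20. ] 804.0
c1win [ 567.4 -322.    20. ] 652.0
rib a [ 500.2 -299.    42. ] 583.0
rib b [ 537.5 -315.8   42. ] 623.0
drive [6.088e+02 2.000e-01 7.900e+01] 609.0
pk TL [635.7  40.9  85. ] 637.0
pk TR [639.1 -41.6  85. ] 640.0
pk BR [498.  -44.2  85. ] 500.0
pk BL [494.5  39.   85. ] 496.0
stand [449.4 295.9  56. ] 538.0
wing a [460.8 297.9  92. ] 549.0
wing b [433.4 286.4  92. ] 519.0
stamp [690.9 213.3  76. ] 723.0
tape [ 721.4 -250.9   24. ] 764.0
309.0424721433817 -0.01762997937759129
[ -0.6  35.8 140.7]
[[-0.95, 0.31, -0.0], [0.31, 0.95, -0.0], [-0.0, -0.0, -1.0]] [[0.001, 1.0, -0.0], [-0.955, 0.0, -0.295], [-0.295, 0.0, 0.955]]
```

View pics/crop1.png

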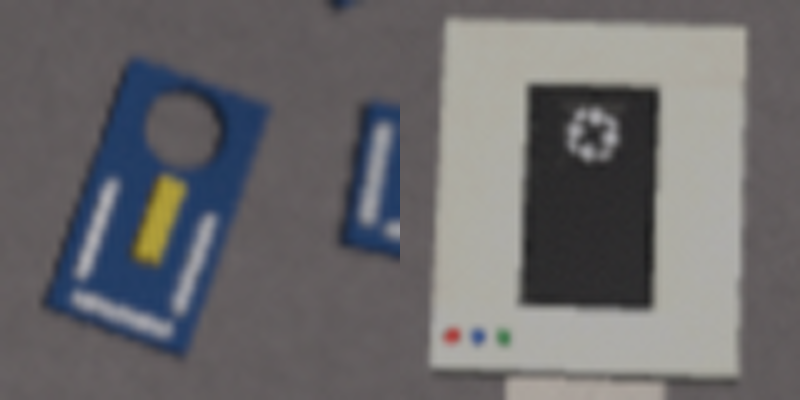

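The crop shows the nearest cassette, window towards +x, and the printer's dark pocket with the drive at its +x end. I'll go above the spindle and use the wrist camera on the way.

>>> play_rows(targets=[[1, [2.4, -4.3, 0], [0, 0, 0]], [1, [2.4, -4.3, 0], [0, 0, 0]], [1, [2.4, -4.3, 0], [0, 0, 0]], [1, [2.4, -4.3, 0], [0, 0, 0]], [1, [2.4, -4.3, 0], [0, 0, 0]], [1, [2.4, -4.3, 0], [0, 0, 0]], [1, [2.4, -4.3, 0], [0, 0, 0]], [1, [2.4, -4.3, 0], [0, 0, 0]], [1, [2.4, -4.3, 0], [0, 0, 0]], [1, [0, 0, 0], [0, 0, 0]], [1, [0, 0, 0], [0, 0, 0]]])

```text
time_s: 1.52
tool_pos: [443.0, 301.9, 250.3]
tcp_rot: [-0.0, 0.159, 0.987, 0.0]
ft_force: [-0.3, -0.1, 0.8]
gripper_width: 85.4
```

```bash
python3 - <<'E'
from h import *
c=shot('wrist','w1'); print(observe()['joint_pos'],observe()['tool_pos'])
E
```

```text
[-0.75123773  0.35598029  0.0867209   2.03729336 -0.04544285  0.74999437
  0.61704826] [442.55634059 302.66122334 250.22830101]
```

>>> play_rows(targets=[[1, [1.2, -4.7, 0], [0, 0, 0]], [1, [1.2, -4.7, 0], [0, 0, 0]], [1, [1.2, -4.7, 0], [0, 0, 0]], [1, [1.2, -4.7, 0], [0, 0, 0]], [1, [1.2, -4.7, 0], [0, 0, 0]], [1, [1.2, -4.7, 0], [0, 0, 0]], [1, [1, 0, 0], [0, 0, 0]], [1, [0, 0, 0], [0, 0, 0]]])

```text
time_s: 2.58
tool_pos: [526.1, 21.5, 250.2]
tcp_rot: [0.0, 0.158, 0.988, 0.001]
ft_force: [0.7, 1.1, -0.6]
gripper_width: 85.8
```

```bash
python3 - <<'E'
from h import *
c=shot('wrist','w2'); print(observe()['joint_pos'],observe()['tool_pos'])
a=load('w1')['color'];b=c['color']
cv2.imwrite('pics/v1.png',np.hstack([cv2.resize(a[130:330,150:350],(400,400),interpolation=cv2.INTER_CUBIC),cv2.resize(b[92:292,156:356],(400,400),interpolation=cv2.INTER_CUBIC)]))
cv2.imwrite('pics/v2.png',np.vstack([cv2.resize(a,(400,300)),cv2.resize(b,(400,300))]))
E
```

```text
[-0.24874886  0.34537565  0.15533278  2.06074889 -0.07923317  0.74109338
  1.21171838] [525.36081819  21.96724149 250.12508614]
```

View pics/v2.png

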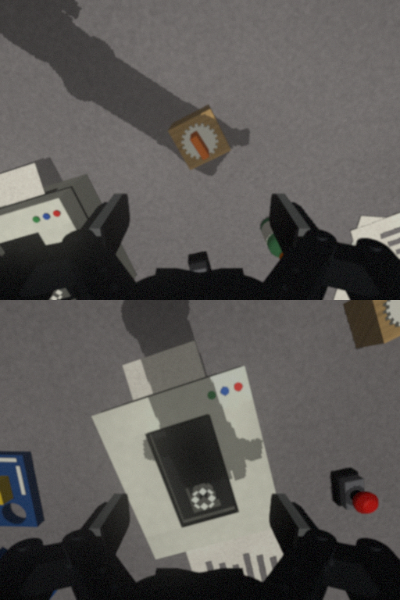

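Top: the spindle in its stand at about (200,140), wing along the image diagonal. Bottom: the printer pocket at (193,470), with the drive at (203,497). Next, the view over the cassette.

>>> play_rows(targets=[[1, [0, -4.6, 0], [0, 0, 0]], [1, [0, -4.6, 0], [0, 0, 0]], [1, [0, -4.6, 0], [0, 0, 0]], [1, [0, -4.6, 0], [0, 0, 0]], [1, [0, -4.6, 0], [0, 0, 0]], [1, [0, -4.6, 0], [0, 0, 0]], [1, [0, -4.6, 0], [0, 0, 0]], [1, [0, 0, 0], [0, 0, 0]], [1, [0, 0, 0], [0, 0, 0]]])

```text
time_s: 3.75
tool_pos: [525.9, -299.9, 249.8]
tcp_rot: [-0.0, 0.157, 0.988, 0.001]
ft_force: [-0.8, 1.2, -0.2]
gripper_width: 85.3
```

```bash
python3 - <<'E'
from h import *
c=shot('wrist','w3'); print(observe()['joint_pos'],observe()['tool_pos'])
def crop(n,x,y,s):
    return cv2.resize(load(n)['color'][y:y+s,x:x+s],(400,400),interpolation=cv2.INTER_CUBIC)
# w1 spindle centre ~ (256,178); w2 pocket ~ (247,218)
tl=crop('w1',206,128,100); tr=crop('w2',190,130,160); 
g=load('w3')['color']
cv2.imwrite('pics/v3.png',np.vstack([np.hstack([tl,tr])]))
cv2.imwrite('pics/v4.png',cv2.resize(g,(800,600),interpolation=cv2.INTER_CUBIC))
E
```

```text
[ 0.29396895  0.44739366  0.20574528  1.89323529 -0.12400286  0.81447243
  1.82142965] [ 525.96839064 -299.45586515  249.91253312]
```

View pics/v3.png

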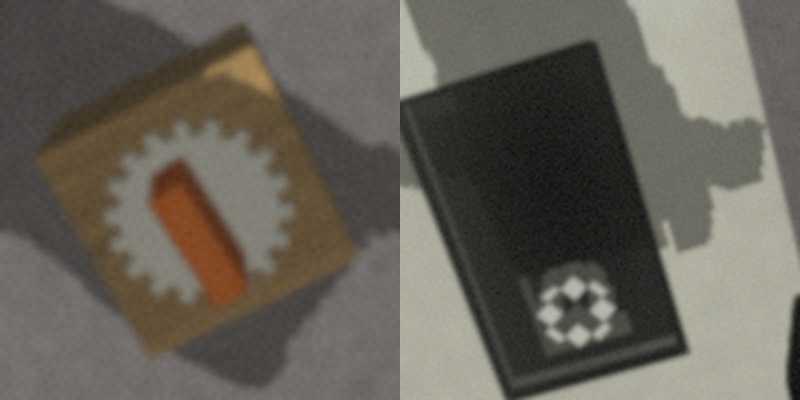

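View pics/v4.png

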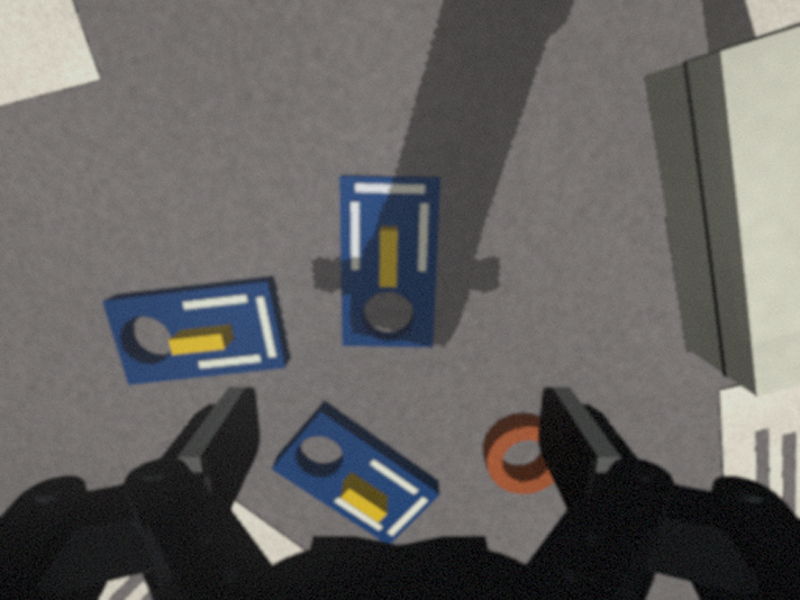

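```bash
python3 - <<'E'
from h import *
c=load('w3')
for n,u,v,z in [('TL',341,177,20),('TR',440,178,20),('BR',435,346,20),('BL',343,346,20),('rib lo',389,227,42),('rib hi',388,287,42),('win',388,313,20)]:
    print(n,at(c,u*.64,v*.64,z))
c=load('w2')
print('pocket')
for n,u,v,z in [('a',400,101,85),('b',595,41,85),('c',688,352,85),('d',511,398,85),('drive',577,312,79)]:
    print(n,at(c,190+(u-400)*.4,130+v*.4,z))
c=load('w1')
print('stand')
for n,u,v,z in [('a',38,155,56),('b',245,42,56),('c',356,254,56),('d',152,355,56),('gear',200,212,62),('wing1',173,184,92),('wing1b',165,182,92),('wing2',228,296,92)]:
    print(n,at(c,206+u*.25,128+v*.25,z))
c=load('top0');print('top')
for n,u,v,z in [('TL',130,60,20),('TR',270,105,20),('BR',185,355,20),('BL',43,305,20)]:
    print(n,at(c,310+u*.15,185+v*.15,z))
E
```

```text
TL [ 457.2 -319.2   20. ]
TR [ 479.7 -252.4   20. ]
BR [ 601.9 -293.    20. ]
BL [ 579.3 -362.1   20. ]
rib lo [ 498.6 -296.6   42. ]
rib hi [ 538.9 -310.7   42. ]
win [ 564.3 -319.6   20. ]
pocket
a [498.6 -34.   85. ]
b [499.9  44.   85. ]
c [638.6  42.1  85. ]
d [636.6 -37.   85. ]
drive [608.8   2.1  79. ]
stand
a [424.3 265.3  56. ]
b [413.2 325.8  56. ]
c [476.6 337.1  56. ]
d [487.  275.5  56. ]
gear [450.8 301.3  62. ]
wing1 [434.7 299.8  92. ]
wing1b [433.7 298.2  92. ]
wing2 [465.2 303.6  92. ]
top
TL [ 598.4 -296.7   20. ]
TR [ 577.3 -365.5   20. ]
BR [ 454.4 -322.5   20. ]
BL [ 477.6 -253.6   20. ]
```

>>> play_rows(targets=[[1, [-0.7, -0.4, -5], [0, 0, -0.019]], [1, [0, 0, -5], [0, 0, 0]], [1, [0, 0, -5], [0, 0, 0]], [1, [0, 0, -3.5], [0, 0, 0]], [1, [0, 0, -2.1], [0, 0, 0]], [1, [0, 0, 0], [0, 0, 0]], [-1, [0, 0, 0], [0, 0, 0]], [-1, [0, 0, 0], [0, 0, 0]], [-1, [0, 0, 0], [0, 0, 0]], [-1, [0, 0, 0], [0, 0, 0]], [-1, [0, 0, 0], [0, 0, 0]], [-1, [0, 0, 0], [0, 0, 0]]], force=50)

```text
time_s: 5.3
tool_pos: [518.7, -306.6, 45.1]
tcp_rot: [0.0, 0.168, 0.986, -0.0]
ft_force: [0.1, 0.3, 5.7]
gripper_width: 10.8
```

>>> play_rows(targets=[[-1, [0, 0, 0], [0, 0, 0]], [-1, [0, 0, 0], [0, 0, 0]], [-1, [0, 0, 1], [0, 0, 0]], [-1, [0, 0, 4], [0, 0, 0]], [-1, [0, 0, 5], [0, 0, 0]], [-1, [0, 0, 5], [0, 0, 0]], [-1, [0, 0, 0], [0, 0, 0]], [-1, [0, 0, 0], [0, 0, 0]]])

```text
time_s: 6.3
tool_pos: [517.4, -306.0, 193.8]
tcp_rot: [-0.001, 0.168, 0.986, 0.0]
ft_force: [-0.1, 0.6, -1.8]
gripper_width: 10.4
```

```bash
python3 - <<'E'
from h import *
c=shot('wrist','w4'); o=observe();print(o['joint_pos'],o['tool_pos'],o['ft_force'],o['gripper_width'])
cv2.imwrite('pics/v5.png',cv2.resize(c['color'],(800,600),interpolation=cv2.INTER_CUBIC))
E
```

```text
[ 0.31422724  0.51470619  0.20132731  1.94750272 -0.15406297  0.69724386
  1.84195221] [ 516.94703703 -305.67522686  192.9432113 ] [ 0.79004074 -0.54206805 -2.2539876 ] 10.50735774233536
```

View pics/v5.png

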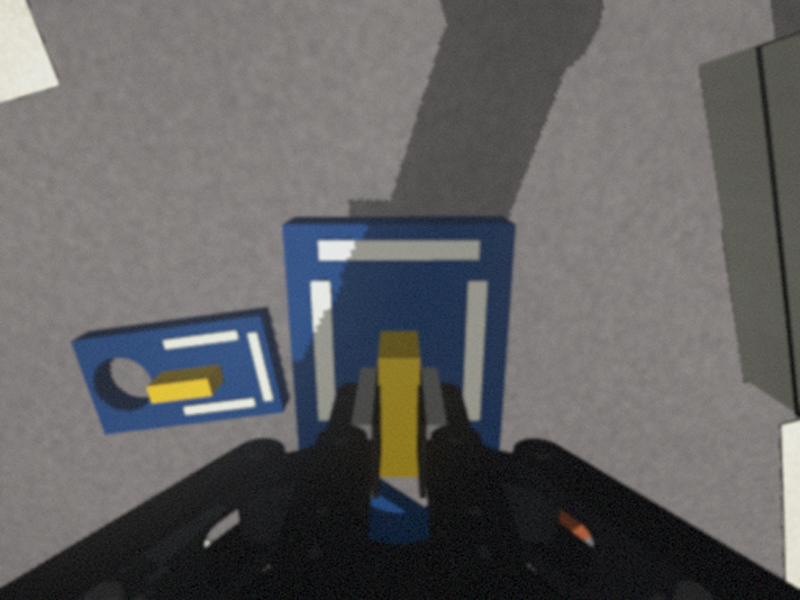

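The cassette is lifted and looks level. The back corners of its top face are at (286,224) and (514,224), and the rib is centred between the pads.

```bash
python3 - <<'E'
from h import *
c=load('w4')
P=[at(c,u*.64,v*.64,168.5) for u,v in [(285,223),(514,223),(498,440),(302,440)]]
print(P, np.degrees(np.arctan2(P[1][1]-P[0][1],P[1][0]-P[0][0])))
m=(P[0]+P[1])/2; a=np.arctan2(P[1][1]-P[0][1],P[1][0]-P[0][0])-np.pi/2
print('centre',m+65*np.array([np.cos(a),np.sin(a),0]),np.degrees(a), np.linalg.norm(P[1]-P[0]))
# pocket edges at subpixel in w2
c=load('w2'); g=cv2.cvtColor(c['color'],cv2.COLOR_BGR2GRAY).astype(float); g=cv2.GaussianBlur(g,(0,0),1)
from scipy.ndimage import map_coordinates as mc
C=np.array([[498.6,-34],[499.9,44],[638.6,42.1],[636.6,-37]])
lines=[]
for i in range(4):
    p,q=C[i],C[(i+1)%4]; n=np.array([-(q-p)[1],(q-p)[0]]); n/=np.linalg.norm(n)
    pts=[]
    for f in np.linspace(.12,.88,25):
        b=p+f*(q-p); ss=np.arange(-7,7.1,.25)
        uv=proj(c,[[*(b+n*s),85] for s in ss]); v=mc(g,[uv[:,1],uv[:,0]],order=1)
        d=np.abs(np.gradient(v)); k=d.argmax(); pts.append(b+n*ss[k])
    pts=np.array(pts); L=cv2.fitLine(pts.astype(np.float32),cv2.DIST_HUBER,0,.1,.01).ravel()
    print(i,L.round(3),np.degrees(np.arctan2(L[1],L[0])).round(2)); lines.append(L)
def inter(A,B):
    s=np.linalg.solve(np.c_[A[:2],-B[:2]],B[2:]-A[2:]); return A[2:]+s[0]*A[:2]
K=np.array([inter(lines[i],lines[(i+1)%4]) for i in range(4)]); print(K.round(1),K.mean(0))
o=observe();print(o['tool_pos'])
E
```

```text
[array([ 454.1, -320.1,  168.5]), array([ 477.5, -253.3,  168.5]), array([ 550. , -279. ,  168.5]), array([ 526.9, -344.8,  168.5])] 70.69467286918184
centre [ 527.14506414 -308.18913924  168.5       ] -19.30532713081815 70.77994066117886
0 [1.10000e-02 1.00000e+00 4.97958e+02 8.48000e+00] 89.37
1 [ 1.00000e+00 -1.30000e-02  5.73203e+02  4.29960e+01] -0.77
2 [1.00000e-02 1.00000e+00 6.38218e+02 2.79000e-01] 89.4
3 [ 1.00000e+00 -9.00000e-03  5.62273e+02 -3.91850e+01] -0.53
[[498.3  44. ]
 [638.7  42.1]
 [637.8 -39.9]
 [497.4 -38.6]] [568.0603      1.9121771]
[ 516.94703703 -305.67522686  192.9432113 ]
```

>>> play_rows(targets=[[-1, [0.58, 4.38, 0], [0, 0, 0.065]], [-1, [0.58, 4.38, 0], [0, 0, 0.065]], [-1, [0.58, 4.38, 0], [0, 0, 0.065]], [-1, [0.58, 4.38, 0], [0, 0, 0.065]], [-1, [0.58, 4.38, 0], [0, 0, 0.066]], [-1, [0.58, 4.38, 0], [0, 0, 0]], [-1, [0.59, 4.38, 0], [0, 0, 0]], [-1, [0, 0, -2], [0, 0, 0]], [-1, [0, 0, -2], [0, 0, 0]], [-1, [0, 0, 0], [0, 0, 0]], [-1, [0, 0, 0], [0, 0, 0]]])

```text
time_s: 7.72
tool_pos: [558.5, -0.2, 153.8]
tcp_rot: [-0.001, 0.006, 1.0, -0.0]
ft_force: [-0.9, -0.1, -1.9]
gripper_width: 10.8
```

```bash
python3 - <<'E'
from h import *
from scipy.spatial.transform import Rotation as Ro
for i in range(3):
    c=read_camera('wrist');o=observe();q=o['tcp_rot'];T=Ro.from_quat(np.r_[q[1:],q[0]]).as_matrix()
    print(o['tool_pos'].round(2),np.degrees(np.arctan2(T[1,1],T[0,1])).round(2),T[2].round(3),o['ft_force'].round(1))
np.save('pics/w5.npy',c,allow_pickle=True)
cv2.imwrite('pics/v6.png',cv2.resize(c['color'],(800,600),interpolation=cv2.INTER_CUBIC))
E
```

```text
[ 5.5900e+02 -2.1000e-01  1.5429e+02] 89.29 [ 0. -0. -1.] [ 0.2 -0.  -1.5]
[ 5.5923e+02 -2.0000e-01  1.5464e+02] 89.3 [-0.001 -0.    -1.   ] [ 1.  -0.6 -1. ]
[ 5.5936e+02 -1.7000e-01  1.5483e+02] 89.3 [-0.001  0.    -1.   ] [ 0.3 -0.  -1.8]
```

View pics/v6.png

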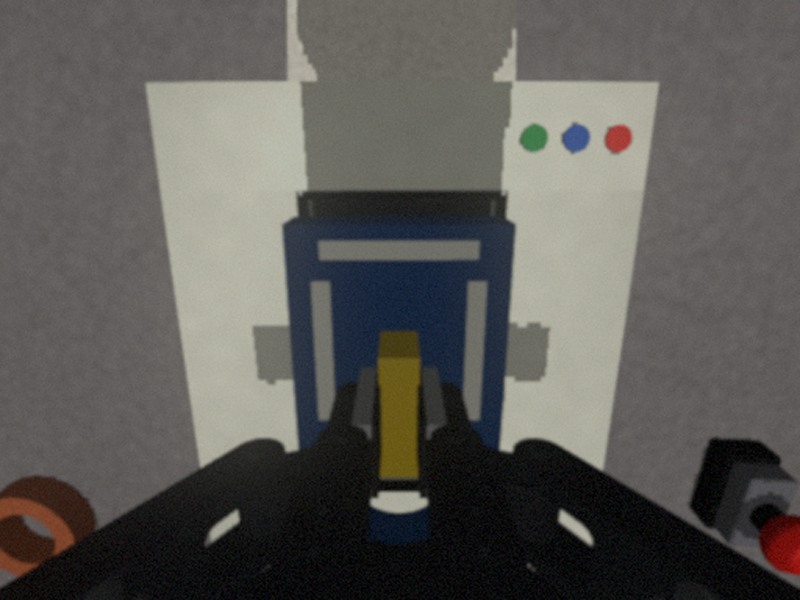

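```bash
python3 - <<'E'
from h import *
c=load('w5')
f=lambda u,v,z:at(c,u*.64,v*.64,z)
for z in (129,131):
    A,B=f(285,223,z),f(514,223,z); print('cass',A,B,(A+B)/2+[65,0,0])
A,B=f(298,192,85),f(507,192,85); print('pk',A,B,(A+B)/2+[70.5,0,0])
print('predicted pk corners',proj(c,[[497.4,-38.6,85],[498.3,44,85]])/.64)
E
```

```text
cass [504.2 -33.8 129. ] [505.  37. 129.] [569.6   1.6 129. ]
cass [503.9 -33.3 131. ] [504.7  36.5 131. ] [569.3   1.6 131. ]
pk [498.2 -38.1  85. ] [499.1  44.   85. ] [569.15   2.95  85.  ]
predicted pk corners [[296.5121464  190.05014504]
 [506.99949855 189.86939495]]
```

>>> play_rows(targets=[[-1, [-0.05, 0.08, 0], [0, 0, 0]], [-1, [0, 0, -1.2], [0, 0, 0]], [-1, [0, 0, -1], [0, 0, 0]], [-1, [0, 0, -0.4], [0, 0, 0]], [-1, [0, 0, -0.3], [0, 0, 0]], [-1, [0, 0, -0.2], [0, 0, 0]], [-1, [0, 0, -0.2], [0, 0, 0]], [-1, [0, 0, 0], [0, 0, 0]]])

```text
time_s: 8.88
tool_pos: [558.5, 0.9, 121.3]
tcp_rot: [0.0, 0.006, 1.0, 0.0]
ft_force: [0.4, 0.3, -2.2]
gripper_width: 10.5
```

>>> play_rows(targets=[[-1, [0, 0, -0.2], [0, 0, 0]], [-1, [0, 0, -0.1], [0, 0, 0]], [-1, [0, 0, -0.1], [0, 0, 0]], [-1, [0, 0, -0.1], [0, 0, 0]], [-1, [0, 0, 0], [0, 0, 0]]])

```text
time_s: 9.5
tool_pos: [558.4, 0.9, 118.0]
tcp_rot: [0.0, 0.006, 1.0, 0.0]
ft_force: [-3.6, -0.1, 13.0]
gripper_width: 10.6
```

>>> play_rows(targets=[[1, [0, 0, 0], [0, 0, 0]], [1, [0, 0, 0], [0, 0, 0]], [1, [0, 0, 0], [0, 0, 0]], [1, [0, 0, 0.5], [0, 0, 0]], [1, [0.5, 0, 3], [0, 0, 0]], [1, [2, 0, 3], [0, 0, 0]], [1, [2.5, 0, 3], [0, 0, 0]], [1, [0, 0, 0], [0, 0, 0]], [1, [0, 0, 0], [0, 0, 0]]])

```text
time_s: 10.62
tool_pos: [607.1, 0.9, 210.6]
tcp_rot: [-0.001, 0.006, 1.0, -0.0]
ft_force: [-1.3, 0.1, -1.2]
gripper_width: 85.3
```

```bash
python3 - <<'E'
from h import *
c=shot('wrist','w6'); o=observe();print(o['tool_pos'])
cv2.imwrite('pics/v7.png',cv2.resize(c['color'],(800,600),interpolation=cv2.INTER_CUBIC))
uv=proj(c,[[608,1.5,79]])[0];print(uv)
x,y=int(uv[0])-40,int(uv[1])-40
g=cv2.convertScaleAbs(c['color'][y:y+80,x:x+80],alpha=1.6,beta=10)
cv2.imwrite('pics/v8.png',np.hstack([cv2.resize(g,(480,480),interpolation=cv2.INTER_CUBIC),cv2.resize(c['color'],(320,240)).repeat(1,0) if 0 else cv2.copyMakeBorder(cv2.resize(c['color'],(320,240)),0,240,0,0,cv2.BORDER_CONSTANT)])); print(x,y)
E
```

```text
[606.47293573   0.83811662 210.07513993]
[254.70615759 190.42400156]
214 150
```

View pics/v8.png

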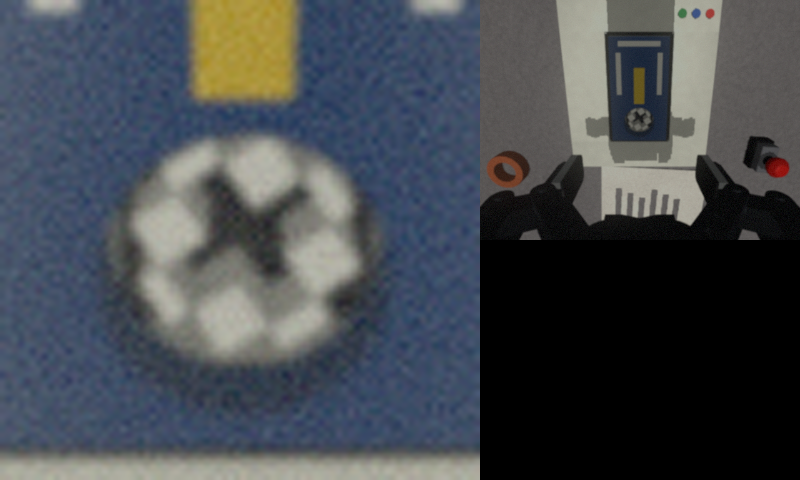

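Crop (6x, origin 214,150): the coupling shows through the window, with its white quadrants at (262,168), (325,257), (230,320) and (168,230). The slot ends are at about (193,165), (300,325), (330,195) and (160,295). The cassette sits squarely in the pocket.

```bash
python3 - <<'E'
from h import *
c=load('w6')
f=lambda u,v,z=79:at(c,214+u/6,150+v/6,z)[:2]
Q=[f(262,168),f(325,257),f(230,320),f(168,230)]
S=[f(193,165),f(330,195),f(300,325),f(160,295)]
for P in(Q,S): 
    m=np.mean(P,0);print(m,[(np.degrees(np.arctan2(*(p-m)[::-1])).round(1),np.linalg.norm(p-m).round(1)) for p in P])
# quantitative 4-fold harmonic on the coupling's top face
g=cv2.cvtColor(c['color'],cv2.COLOR_BGR2GRAY).astype(float)
from scipy.ndimage import map_coordinates as mc
t=np.radians(np.arange(0,360,2))
for cx,cy in [(608,2),(607,2),(608,1),(609,2),(607,1)]:
  for r in (8,10,14.5):
    uv=proj(c,[[cx+r*np.cos(a),cy+r*np.sin(a),79] for a in t]);v=mc(g,[uv[:,1],uv[:,0]],order=1)
    h=(v*np.exp(-4j*t)).mean();print(cx,cy,r,'bright at',(np.degrees(np.angle(h))/4).round(1),abs(h).round(1))
# rough cassette / pocket check at window rim
print('win centre z93', f(247,250,93), f(110,245,93),f(380,245,93),f(245,132,93))
# spindle wing from w1
s=load('w1')
F=lambda u,v,z:at(s,206+u*.25,128+v*.25,z)[:2]
top=[F(153,198,92),F(186,182,92),F(245,288,92),F(212,305,92)];m=np.mean(top,0);print('wing',top,m)
for a,b in((0,3),(1,2)):d=top[b]-top[a];print(np.degrees(np.arctan2(d[1],d[0])))
print('gear', F(200,212,62),[F(104,215,62),F(296,210,62),F(210,120,62),F(190,303,62)])
E
```

```text
[608.275   1.8  ] [(np.float64(168.0), np.float64(11.5)), (np.float64(79.8), np.float64(11.5)), (np.float64(-12.2), np.float64(11.8)), (np.float64(-101.5), np.float64(11.4))]
[608.475   1.7  ] [(np.float64(-148.5), np.float64(14.2)), (np.float64(121.4), np.float64(14.2)), (np.float64(32.8), np.float64(14.4)), (np.float64(-59.6), np.float64(14.5))]
608 2 8 bright at 12.9 11.6
608 2 10 bright at 12.3 13.0
608 2 14.5 bright at -28.8 2.5
607 2 8 bright at 12.8 12.7
607 2 10 bright at 11.9 12.8
607 2 14.5 bright at -30.8 1.9
608 1 8 bright at 13.6 12.0
608 1 10 bright at 13.1 13.1
608 1 14.5 bright at -32.3 2.5
609 2 8 bright at 13.8 9.3
609 2 10 bright at 12.9 11.7
609 2 14.5 bright at -26.6 2.4
607 1 8 bright at 12.9 13.4
607 1 10 bright at 12.7 12.7
607 1 14.5 bright at -35.5 2.1
win centre z93 [604.9   1.9] [604.  -16.7] [604.4  20. ] [588.4   1.8]
wing [array([436.5, 294.3]), array([435.2, 302.9]), array([464.5, 308.1]), array([466.2, 299.2])] [450.6   301.125]
9.368446083105797
10.063747527175902
gear [450.8 301.3] [array([443.7, 277.3]), array([458.1, 325.3]), array([428.5, 311.4]), array([473.9, 291. ])]
```

>>> play_rows(targets=[[1, [-2.23, 4.29, 0], [0, 0, 0.026]], [1, [-2.23, 4.29, 0], [0, 0, 0.026]], [1, [-2.23, 4.29, 0], [0, 0, 0.026]], [1, [-2.23, 4.29, 0], [0, 0, 0.026]], [1, [-2.23, 4.29, 0], [0, 0, 0.026]], [1, [-2.23, 4.29, 0], [0, 0, 0.026]], [1, [-2.23, 4.29, 0], [0, 0, 0.026]], [1, [0, 0, -3], [0, 0, 0]], [1, [0, 0, 0], [0, 0, 0]], [1, [0, 0, 0], [0, 0, 0]]])

```text
time_s: 11.92
tool_pos: [452.2, 299.8, 181.1]
tcp_rot: [-0.001, -0.084, 0.996, -0.001]
ft_force: [-0.1, -0.3, 0.7]
gripper_width: 85.2
```

```bash
python3 - <<'E'
from h import *
from scipy.spatial.transform import Rotation as Ro
c=shot('wrist','w7')
for i in range(3):
    read_camera('wrist') if i else 0
    o=observe();q=o['tcp_rot'];T=Ro.from_quat(np.r_[q[1:],q[0]]).as_matrix()
    print(o['tool_pos'].round(2),np.degrees(np.arctan2(T[1,1],T[0,1])).round(2))
uv=proj(c,[[450.7,301.2,92]])[0];x,y=int(uv[0])-40,int(uv[1])-40;print(x,y)
cv2.imwrite('pics/v9.png',cv2.resize(c['color'][y:y+80,x:x+80],(560,560),interpolation=cv2.INTER_CUBIC))
E
```

```text
[452.78 300.1  181.59] 99.64
[453.04 300.33 181.89] 99.64
[453.12 300.49 182.  ] 99.65
216 163
```

View pics/v9.png

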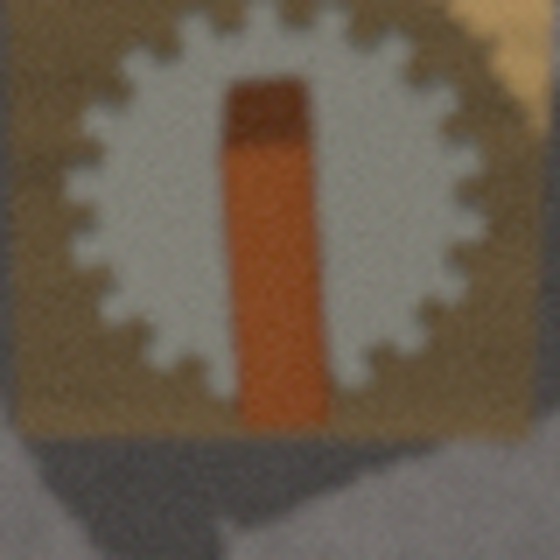

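```bash
python3 - <<'E'
from h import *
c=load('w7');f=lambda u,v,z:at(c,216+u/7,163+v/7,z)[:2]
P=[f(223,143,92),f(313,143,92),f(330,427,92),f(238,427,92)];print(P,np.mean(P,0))
for a,b in((0,3),(1,2)):d=P[b]-P[a];print(np.degrees(np.arctan2(d[1],d[0])),np.hypot(*d))
print('gear',f(277,195,62),f(66,195,62),f(487,220,62)) 
E
```

```text
[array([436.5, 292.8]), array([434.9, 301.8]), array([465.5, 309.1]), array([467.1, 299.4])] [451.    300.775]
12.171458208587403 31.303673905789413
13.41780880180851 31.458703088334737
gear [449.9 300.7] [454.1 276.3] [448.7 325.6]
```

>>> play_rows(targets=[[1, [-0.15, 0, -2], [0, 0, 0.05]], [1, [0, 0, -4], [0, 0, 0]], [1, [0, 0, -2.5], [0, 0, 0]], [1, [0, 0, -1.4], [0, 0, 0]], [1, [0, 0, 0], [0, 0, 0]], [-1, [0, 0, 0], [0, 0, 0]], [-1, [0, 0, 0], [0, 0, 0]], [-1, [0, 0, 0], [0, 0, 0]], [-1, [0, 0, 0], [0, 0, 0]], [-1, [0, 0, 0], [0, 0, 0]], [-1, [0, 0, 0], [0, 0, 0]], [-1, [0, 0, 0], [0, 0, 0]]], force=80)

```text
time_s: 13.58
tool_pos: [451.0, 301.3, 82.8]
tcp_rot: [0.0, -0.11, 0.994, 0.0]
ft_force: [-1.0, -1.0, 5.8]
gripper_width: 8.7
```

```bash
cat >> h.py <<'E'
from scipy.spatial.transform import Rotation as Ro
def st():
    o=observe();q=o['tcp_rot'];T=Ro.from_quat(np.r_[q[1:],q[0]]).as_matrix()
    print(o['time_s'],o['tool_pos'].round(2),np.degrees(np.arctan2(T[1,1],T[0,1])).round(2),T[2].round(3),o['ft_force'].round(1),o['wrist_torque'].round(2),o['gripper_width'])
E
python3 -c "from h import *;st()"
```

```text
13.575 [451.   301.26  82.8 ] 102.62 [-0.  0. -1.] [-1.  -1.   5.8] [-0.14  0.19  0.03] 8.734986535068414
```

>>> play_rows(targets=[[-1, [0, 0, 1], [0, 0, 0]], [-1, [0, 0, 3], [0, 0, 0]], [-1, [0, 0, 4], [0, 0, 0]], [-1, [0, 0, 3.7], [0, 0, 0]], [-1, [2.25, -4.28, 0], [0, 0, 0.05]], [-1, [2.25, -4.28, 0], [0, 0, 0.05]], [-1, [2.25, -4.28, 0], [0, 0, 0.05]], [-1, [2.25, -4.28, 0], [0, 0, 0.05]], [-1, [2.25, -4.28, 0], [0, 0, 0.05]], [-1, [2.25, -4.28, 0], [0, 0, 0.05]], [-1, [2.23, -4.27, 0], [0, 0, 0.05]], [-1, [0, 0, 0], [0, 0, 0]]])

```text
time_s: 15.08
tool_pos: [609.6, -4.6, 199.5]
tcp_rot: [0.0, -0.277, 0.961, -0.002]
ft_force: [0.3, 1.1, -0.9]
gripper_width: 8.6
```

>>> play_rows(targets=[[-1, [0, 0, 0], [0, 0, 0]], [-1, [0, 0, 0], [0, 0, 0]]])

```text
time_s: 15.32
tool_pos: [607.3, 3.6, 199.2]
tcp_rot: [-0.0, -0.282, 0.959, 0.001]
ft_force: [-0.3, 0.0, -1.1]
gripper_width: 8.7
```

```bash
python3 - <<'E'
from h import *
st();c=shot('wrist','w8');s=shot('scene','s8');st()
uv=proj(s,[[608.3,1.8,100]])[0];x,y=int(uv[0])-50,int(uv[1])-50;print(x,y)
cv2.imwrite('pics/v10.png',np.hstack([cv2.resize(s['color'][y:y+100,x:x+100],(400,400),interpolation=cv2.INTER_CUBIC),cv2.resize(c['color'][84:384,106:406],(400,400))]))
E
```

```text
15.325 [607.35   3.55 199.24] 122.82 [ 0.     0.001 -1.   ] [-0.3  0.  -1.1] [0.04 0.07 0.01] 8.68992266779233
15.425 [607.57   3.42 199.34] 122.82 [ 0.     0.001 -1.   ] [ 1.3  0.5 -0.2] [ 0.02  0.01 -0.01] 8.702479176979573
212 148
```

View pics/v10.png

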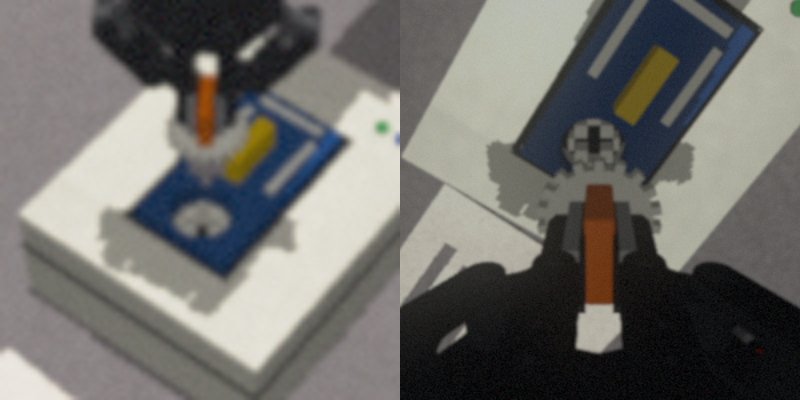

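The slot in the coupling (595,135 in the right half) lies parallel to the wing, so the angle is right. I'll settle and lower.

>>> play_rows(targets=[[-1, [0, 0, 0], [0, 0, 0]], [-1, [0, 0, -2], [0, 0, 0]], [-1, [0, 0, -2], [0, 0, 0]], [-1, [0, 0, -0.5], [0, 0, 0]], [-1, [0, 0, 0], [0, 0, 0]], [-1, [0, 0, 0], [0, 0, 0]]])

```text
time_s: 16.18
tool_pos: [608.8, 1.8, 155.1]
tcp_rot: [0.001, -0.281, 0.96, -0.0]
ft_force: [-0.0, 0.3, 0.4]
gripper_width: 9.0
```

```bash
python3 -c "
from h import *
for i in range(3): st();read_camera('wrist')"
```

```text
16.175 [608.77   1.78 155.11] 122.68 [-0.001 -0.001 -1.   ] [-0.   0.3  0.4] [-0.03 -0.02  0.02] 8.986804262805634
16.225 [608.78   1.74 155.16] 122.67 [-0.001 -0.001 -1.   ] [ 0.   0.2 -0.9] [-0.   -0.06  0.03] 8.647904348755072
16.275 [608.7    1.73 155.11] 122.67 [-0.001 -0.001 -1.   ] [ 0.3  0.4 -0.9] [0.04 0.01 0.03] 8.817580860326245
```

>>> play_rows(targets=[[-1, [-0.04, 0, -0.3], [0, 0, 0]], [-1, [0, 0, -0.3], [0, 0, 0]], [-1, [0, 0, -0.3], [0, 0, 0]], [-1, [0, 0, -0.3], [0, 0, 0]], [-1, [0, 0, -0.2], [0, 0, 0]], [-1, [0, 0, 0], [0, 0, 0]]])

```text
time_s: 17.08
tool_pos: [607.9, 1.4, 140.0]
tcp_rot: [0.0, -0.281, 0.96, -0.0]
ft_force: [-0.1, -1.6, -1.1]
gripper_width: 9.0
```

```bash
python3 -c "
from h import *
st()"
```

```text
17.075 [607.88   1.39 140.04] 122.66 [-0. -0. -1.] [-0.1 -1.6 -1.1] [-0.2  -0.18  0.02] 8.988236987571755
```

No resistance at 12 mm in, which is past the 8 mm pilot, so the splines are meshing. I'll continue down.

>>> play_rows(targets=[[-1, [0, 0, -0.3], [0, 0, 0]], [-1, [0, 0, -0.3], [0, 0, 0]], [-1, [0, 0, -0.2], [0, 0, 0]], [-1, [0, 0, -0.2], [0, 0, 0]], [-1, [0, 0, 0], [0, 0, 0]]])

```text
time_s: 17.7
tool_pos: [608.0, 1.5, 130.6]
tcp_rot: [0.0, -0.281, 0.96, -0.0]
ft_force: [0.3, -1.4, 4.1]
gripper_width: 8.9
```

>>> play_rows(targets=[[-1, [0, 0, -0.2], [0, 0, 0]], [-1, [0, 0, -0.2], [0, 0, 0]], [-1, [0, 0, -0.1], [0, 0, 0]], [-1, [0, 0, 0], [0, 0, 0]]])

```text
time_s: 18.2
tool_pos: [608.1, 1.5, 126.0]
tcp_rot: [0.0, -0.281, 0.96, -0.0]
ft_force: [-0.1, -1.3, 7.6]
gripper_width: 9.0
```

```bash
python3 -c "
from h import *
st()"
```

```text
18.2 [608.09   1.5  126.01] 122.66 [-0.001 -0.001 -1.   ] [-0.1 -1.3  7.6] [-0.44  0.22 -0.04] 8.994934797332068
```

>>> play_rows(targets=[[-1, [0, 0, -0.1], [0, 0, 0]], [-1, [0, 0, 0], [0, 0, 0]], [-1, [0, 0, 0], [0, 0, 0]]], force=100)

```text
time_s: 18.58
tool_pos: [608.1, 1.5, 125.2]
tcp_rot: [0.0, -0.281, 0.96, -0.0]
ft_force: [-0.6, -1.9, 8.5]
gripper_width: 8.4
```

>>> play_rows(targets=[[-1, [0, 0, -0.1], [0, 0, 0]], [-1, [0, 0, 0], [0, 0, 0]], [-1, [0, 0, 0], [0, 0, 0]]])

```text
time_s: 18.95
tool_pos: [608.2, 1.6, 124.9]
tcp_rot: [0.0, -0.281, 0.96, -0.0]
ft_force: [-0.9, -1.3, 12.9]
gripper_width: 8.4
```

>>> play_rows(targets=[[-1, [0, 0, -0.1], [0, 0, 0]], [-1, [0, 0, 0], [0, 0, 0]], [-1, [0, 0, 0], [0, 0, 0]], [-1, [0, 0, 0], [0, 0, 0]]])

```text
time_s: 19.45
tool_pos: [608.3, 1.6, 124.6]
tcp_rot: [0.001, -0.281, 0.96, -0.0]
ft_force: [-2.8, -1.7, 17.9]
gripper_width: 8.5
```

```bash
python3 - <<'E'
from h import *
st();s=shot('scene','s9');c=shot('wrist','w9');st()
uv=proj(s,[[590,1.8,100]])[0];x,y=int(uv[0])-50,int(uv[1])-50
cv2.imwrite('pics/v11.png',np.hstack([cv2.resize(s['color'][y:y+100,x:x+100],(400,400),interpolation=cv2.INTER_CUBIC),cv2.resize(c['color'][84:384,106:406],(400,400))]))
E
```

```text
19.45 [608.3    1.57 124.63] 122.66 [-0.001 -0.001 -1.   ] [-2.8 -1.7 17.9] [-0.47  0.82 -0.03] 8.48061960374023
19.55 [608.31   1.57 124.65] 122.66 [-0.001 -0.001 -1.   ] [-3.4 -1.1 17.5] [-0.39  0.87 -0.04] 8.230467893006116
```

View pics/v11.png

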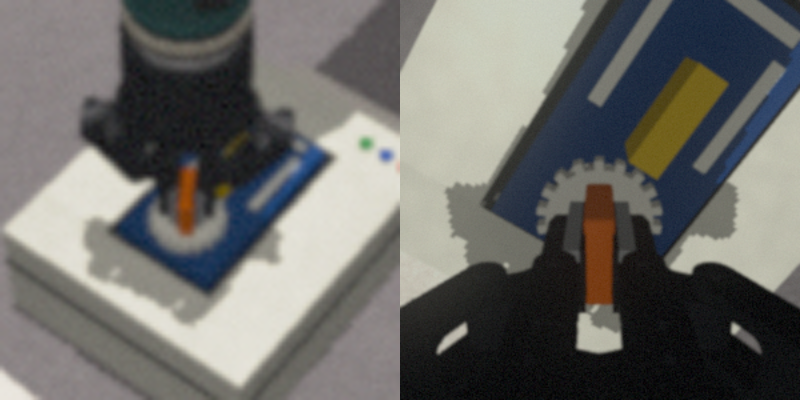

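```bash
python3 -c "
from h import *
print(finish_job())"
```

```text
the job is handed in; nothing more can be done
None
```

I seated the blue cassette nearest the base in the printer pocket and let go of it. I then put the orange-winged spindle through its window, meshed it with the coupling and pushed the drive down to its stop. I handed the job in at about 19.6 s, still holding the spindle pressed down.

- **Cassette:** the pocket floor pushed back with 13 N when the tool was at 118.0 mm, the height I expected for fully seated. The wrist picture after release showed it square in the pocket with the coupling inside the window.
- **Spindle:** the stem went past the 8 mm pilot with no resistance, so the splines meshed. Below that, the force rose from about 4 N to 8.5 N along the spring travel, then to 18 N as the tool all but stopped moving, which is the end stop. In the last picture the gear lies just above the cassette.
- **Small disagreements:** my first estimate of the wing angle was about 3° off, and I corrected it from a closer view before gripping. The final tool height was 124.6 mm, 1.2 mm lower than I worked out, which could be flex, a slight slip in the grip or height error. There was also a small sideways force of about 3 N at the end.

I never touched the stamp, tape or glue. I viewed 12 pictures, two over the budget of 10.

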